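Check the sprung pad of the square tool setter

TASK

Check that the pad of the square-bodied tool setter springs freely: with the fingertips, push the pin of its dust cover to swing the cover aside, press the uncovered pad gently about half-way down its travel, never onto its stop, for about half a second and let it come up again, then push the cover fully home over the pad and withdraw. Push only, without gripping or lifting anything and without hard force; leave the round setter with the same cover, the small round setter and all the loose tooling as they stand.

Things in the scene. Friction and masses are not known exactly. Their poses are not given: they have to be found in the camera images.
- square_setter: the tool setter to be tested, bolted down: a dark steel BLOCK, 80 (its x) x 60 (its y) x 55 mm high, with a round steel sprung pad and a swinging aluminium dust cover on top. Origin: centre of its underside; x points from the cover's pin end towards the hinge post, y to the left of that, z up. Pad axis at (-15, 0) mm, hinge post at (30, 0) mm in this frame. Around the pad the block's top lies at 55 mm
- square_cover (a joint): angle of its dust cover about the upright post, rad: 0 = fully home over the pad (against a stop), grows as it swings clockwise seen from above, so that the pin end goes towards the block's +y side; stop at 1.75. The pad's top is fully uncovered from about 0.8; at 1.57 the cover points along +y of the block. Friction holds it where it is left; about 1 N at the pin moves it
- square_pin (a point): centre of the top of the upright steel pin at the cover's free end; moves with the cover. Pin 10 mm thick, free for 30 mm below this point, 70 mm from the post's axis; top 107 mm above the table. The cover below it is 4 mm thick, 73 to 77 mm above the table: a bar from the post (hub 18 mm across, to 81 mm) with a 36 mm disc 45 mm from the post
- square_pivot (a point): point on the axis of the square setter's hinge post, at the block's top (55 mm above the table); the post is 10 mm thick
- square_pad_top (a point): centre of the top of the square setter's pad: steel disc, 24 mm across, top 69 mm above the table when up
- square_pad (a joint): how far that pad is pressed down, m: 0 = up, 0.010 = on its stop. Its spring starts to give at about 1 N and takes 1 N more per mm
- round_setter: another setter, to be left alone: same height, pad, cover and pin as the square one, but on a ROUND body 80 mm across; bolted down; origin at the centre of its underside, axes as for the square one
- round_cover (a joint): angle of the round setter's cover, rad; 0 = home, where it stays
- round_pad (a joint): travel of the round setter's pad, m; 0 = up
- low_setter: a third setter, to be left alone: plain round body 60 mm across, 55 mm high, bare pad to 69 mm, no cover; bolted down; origin at the centre of its underside
- low_pad (a joint): travel of that pad, m; 0 = up
- drill_holder: loose black tool holder, round foot 52 mm across, with a 10 mm drill stub, 110 mm high; origin at the centre of its underside
- mill_holder: loose black tool holder, round foot 52 mm across, with a 16 mm end mill, 95 mm high; origin at the centre of its underside
- reamer_holder: loose black tool holder, round foot 52 mm across, with an 8 mm reamer, 115 mm high; origin at the centre of its underside
- collet_nut: loose dark ring nut, 42 mm across, 22 mm high; origin at the centre of its underside
- collet: loose steel collet, 34 mm across, 36 mm high; origin at the centre of its underside
- soft_jaw: loose steel jaw block, 35 x 80 x 35 mm high; origin at the centre of its underside
- spacer: loose aluminium ring, 52 mm across, 20 mm high; origin at the centre of its underside

How it is judged (in metres and radians):
On the way, in this order (a step that is already met when the one before it is completed fails the run):
1. the square setter's cover is swung aside, clear of its pad (beyond 0.9 rad) (value of joint square_cover above 0.9 rad), for 0.1 s.
2. its pad is pressed between 3 and 9 mm down, with the cover aside, for 0.3 s (value of joint square_cover above 0.9 rad and value of joint square_pad between 0.003 and 0.009 m), for 0.3 s.
3. the pad is up again with the cover still aside (value of joint square_cover above 0.8 rad and value of joint square_pad below 0.001 m), for 0.1 s.
At the end, for the whole second after the job is handed in: The square setter's cover is home over its pad (within 0.15 rad) and at rest, its pad is up (within 1 mm), the round setter's cover within 0.1 rad of home, both other pads up (within 1.5 mm), and every loose thing within 10 mm of where it stood and upright (value of joint square_cover below 0.15 rad and value of joint square_pad below 0.001 m and velocity of joint square_cover between -0.05 and 0.05 rad/s and value of joint round_cover below 0.1 rad and value of joint each of round_pad, low_pad below 0.0015 m and not (distance of drill_holder from where it was at the start of the episode above 0.01 m or angle between drill_holder's own z axis and vertical above 0.2 rad) and not (distance of mill_holder from where it was at the start of the episode above 0.01 m or angle between mill_holder's own z axis and vertical above 0.2 rad) and not (distance of reamer_holder from where it was at the start of the episode above 0.01 m or angle between reamer_holder's own z axis and vertical above 0.2 rad) and not (distance of collet_nut from where it was at the start of the episode above 0.01 m or angle between collet_nut's own z axis and vertical above 0.2 rad) and not (distance of collet from where it was at the start of the episode above 0.01 m or angle between collet's own z axis and vertical above 0.2 rad) and not (distance of soft_jaw from where it was at the start of the episode above 0.01 m or angle between soft_jaw's own z axis and vertical above 0.2 rad) and not (distance of spacer from where it was at the start of the episode above 0.01 m or angle between spacer's own z axis and vertical above 0.2 rad)); the robot touches nothing.
It fails at once if the square setter's pad is driven onto its stop (beyond 9.5 mm) (value of joint square_pad above 0.0095 m).
It fails at once if the square setter is struck, squeezed or pushed with more than 25 N (contact force between any of the fingers, the arm and square_setter above 25 N).
It fails at once if another setter is touched (over 2 N) or operated (value of joint round_cover above 0.1 rad or value of joint any of round_pad, low_pad above 0.0015 m or contact force between any of the fingers, the arm and round_setter above 2 N or contact force between any of the fingers, the arm and low_setter above 2 N).
It fails at once if a loose thing is lifted, shifted more than 10 mm or tipped ((distance of drill_holder from where it was at the start of the episode above 0.01 m or angle between drill_holder's own z axis and vertical above 0.2 rad) or (distance of mill_holder from where it was at the start of the episode above 0.01 m or angle between mill_holder's own z axis and vertical above 0.2 rad) or (distance of reamer_holder from where it was at the start of the episode above 0.01 m or angle between reamer_holder's own z axis and vertical above 0.2 rad) or (distance of collet_nut from where it was at the start of the episode above 0.01 m or angle between collet_nut's own z axis and vertical above 0.2 rad) or (distance of collet from where it was at the start of the episode above 0.01 m or angle between collet's own z axis and vertical above 0.2 rad) or (distance of soft_jaw from where it was at the start of the episode above 0.01 m or angle between soft_jaw's own z axis and vertical above 0.2 rad) or (distance of spacer from where it was at the start of the episode above 0.01 m or angle between spacer's own z axis and vertical above 0.2 rad)).
It also fails if it takes over 58 s, if anything falls off the work surface, if the arm or the gripper's body presses on something with over 40 N, if the wrist force passes 120 N, or if a joint passes its speed limit or range.

ROBOT

A 7-joint arm with a two-finger parallel gripper is mounted at the origin on the work surface. World frame = base frame: x ahead of the robot, y to its left, z up, the work surface at z = 0. Lengths are in m, angles in degrees, forces in N, time in s.
With the tool pointing down it reaches from about 0.425 to 0.875 m from the base axis. Payload 4.7 kg.
Tool frame: the origin (TCP) lies midway between the tips of the shut fingers; the grasp point (between the pads) lies 19 mm behind it (env.hold_point_z is the x of the grasp point in the tool frame, in m); x points along the fingers, y is the direction in which the jaws open and shut, and the axes are right-handed (so a half turn about x gives the same grasp; the last joint's range is limited). The gripper opens to 85 mm and grips with 20 to 120 N. Pads are 22 mm wide; open, the fingers measure 114 mm over their backs; the gripper's body (76 mm by 85 mm) begins 54 mm behind the grasp point. The pads swing forward as they close: fully open they stand 13 mm farther back than shut.
Start: joints at [73.23, 18.392, -4.016, 83.108, 1.295, 78.541, -3.26], TCP at [0.196, -0.62, 0.231] pointing down, gripper open.
Joint ranges: [-163.93, 163.93], [-17.29, 119.83], [-79.2, 71.16], [3.27, 140.29], [-89.18, 269.18], [5.43, 117.66], [-154.24, 154.24]. Speed limits (degrees/s): [147.25, 147.25, 180, 180, 180, 180, 180].

INTERFACE

Orientations are given as a 3x3 rotation matrix whose columns are the frame's x, y, z axes.
In Python, from station import env gives the robot as it stands.
- The arm moves only by the shell command python3 -m pendant 'ROWS'. ROWS is JSON, a list of rows, each a list of 5 numbers: the opening, from -1 (shut) to 1 (fully open), then the shift along the tool's x, y, z in units of 0.6 m (1.0 is 0.6 m), then the turn about the tool's x in units of 120 degrees (1.0 is 120 degrees). A call has 1 to 20 rows; each row is the pose to reach, as a shift and turn from the pose commanded when the call began, along the tool's axes at that moment; what a row does not reach only later rows make up. A row lasts 1/12 s, in which the tool goes at most 41.7 mm and 7.16 degrees, less where a joint would pass 70% of its speed; a pose out of reach is approached as far as the arm can. A call with a number of a shift or a turn outside -1 to 1 is refused whole. A call with a gripper value outside its range is refused whole. The fingers move at their own pace and stop on an object; the grip force is fixed at half the most. Time passes only in rows, so rows that repeat a pose let the fingers close. It gives the time, the measured TCP pose, the force and the opening at its end, in the units of the state.
- env.get_obs(): the state, without advancing time (a new reading comes with each control period).
- env.capture(name): name is "scene" or "top"; returns (picture, depth): 400x640x3 uint8, red, green, blue; 400x640 float32, m along the optical axis (not along the pixel's ray), 0 where there is no reading.
- env.calibration(name): a dict with "fx", "fy", "cx", "cy" (pixels), "R" (3x3) and "t" (3): a world point X has camera coordinates R X + t. Camera axes: x right, y down, z forward; pixel columns grow to the right and rows downward; lengths in m; the calibration is good to about 2 mm. A picture is of the moment at which its call begins. calibration takes no time and is no camera call.
- env.close_job(): hands the job in, once; it reports no verdict.
The state is a dict: "clock": time; "q": joint angles; "joint_vel": joint speeds; "effort": joint torques, N m; "eef_pos": TCP position; "tcp_rot": TCP orientation; "force": force on the tool from outside, world axes, zero at the start; "moment": the same for the moment, N m; "grip_width": opening from 0.0 (shut) to 1.0 (fully open).
Only numpy, scipy, OpenCV 4.12 (cv2) and the standard library are available. Lean on these libraries where they do the work, as an engineer would, in place of code of your own. Each camera call takes 0.05 s, during which the arm holds its last target.

## Working session

There is one attempt and no reset: what is moved stays moved. The work goes in short steps, Python scripts to look and compute and a shell command to move; the robot and the scene stay as the last step left them, time stands still between calls to the robot, and variables do not carry over. Pictures are saved under pics/ and viewed, and the job is handed in when it is done.

```bash
ls; mkdir -p pics; python3 - <<'E'
from station import env
import cv2,numpy as np
o=env.get_obs(); print({k:np.round(v,3).tolist() for k,v in o.items()})
for n in("scene","top"):
    p,d=env.capture(n); cv2.imwrite(f"pics/{n}0.png",p[:,:,::-1]); np.savez(f"pics/{n}0.npz",p=p,d=d)
    c=env.calibration(n); print(n,c["fx"],c["fy"],c["cx"],c["cy"],np.round(c["R"],4).tolist(),np.round(c["t"],4))
E
```

```text
pics
{'clock': 0.0, 'q': [73.229, 18.437, -4.016, 83.175, 1.295, 78.54, -3.26], 'joint_vel': [0.018, -0.042, 0.023, 0.014, -0.033, -0.05, 0.006], 'effort': [-0.0, -49.358, -0.382, -31.434, 0.013, 0.011, -0.0], 'eef_pos': [0.196, -0.619, 0.23], 'tcp_rot': [[-0.001, 0.302, -0.953], [0.002, -0.953, -0.302], [-1.0, -0.002, 0.0]], 'force': [-0.387, 0.319, 0.475], 'moment': [-0.042, -0.025, 0.027], 'grip_width': 0.999}
scene 428.20622365879746 428.20622365879746 317.6874661105662 199.0109510403975 [[-0.5699, 0.8217, -0.0084], [0.5001, 0.3387, -0.797], [-0.652, -0.4584, -0.6039]] [ 0.3197 -0.2029  1.2931]
top 426.6425448196032 426.6425448196032 318.0704337352831 195.8043717064205 [[-0.0163, -0.9998, 0.0072], [-0.9988, 0.016, -0.0455], [0.0454, -0.0079, -0.9989]] [-0.0049  0.564   0.8947]
```

View pics/scene0.png

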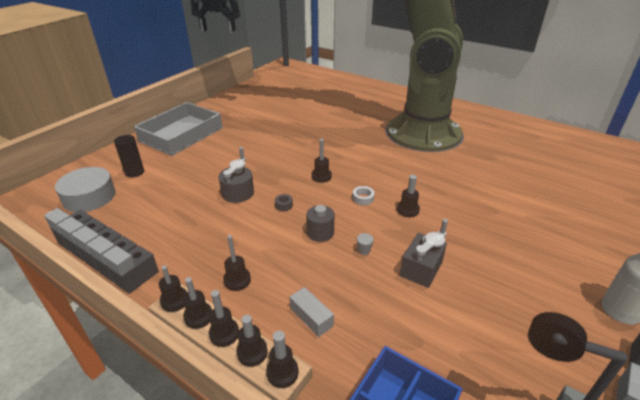

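View pics/top0.png

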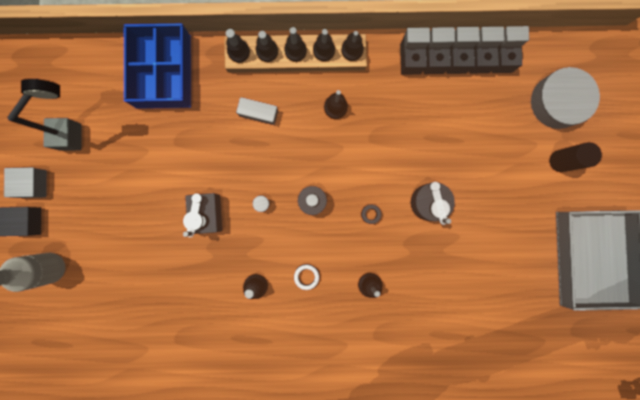

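The square setter is near (203,213) in the top view, with its pin near (187,233) and its post near (196,198). I'll zoom in and measure it.

```bash
cat > h.py <<'E'
import numpy as np,cv2
from station import env
def cam(n):
    c=env.calibration(n);return c,np.array(c["R"]),np.array(c["t"])
def ray(n,u,v,z):
    c,R,t=cam(n);C=-R.T@t;d=R.T@np.array([(u-c["cx"])/c["fx"],(v-c["cy"])/c["fy"],1]);return C+d*(z-C[2])/d[2]
def proj(n,X):
    c,R,t=cam(n);x=R@np.array(X)+t;return np.array([c["fx"]*x[0]/x[2]+c["cx"],c["fy"]*x[1]/x[2]+c["cy"]])
def cloud(n,d):
    c,R,t=cam(n);v,u=np.mgrid[:400,:640];P=np.stack([(u-c["cx"])/c["fx"]*d,(v-c["cy"])/c["fy"]*d,d],-1);return (P-t)@R
E
python3 - <<'E'
from h import *
for n,(x,y,w,h) in {"top":(160,170,90,80),"scene":(380,205,90,90)}.items():
    f=np.load(f"pics/{n}0.npz");p=f["p"];
    cv2.imwrite(f"pics/z_{n}.png",cv2.resize(p[y:y+h,x:x+w,::-1],None,fx=6.5,fy=6.5,interpolation=cv2.INTER_CUBIC))
    W=cloud(n,f["d"]); c,R,t=cam(n);print(n,-R.T@t)
    S=W[y:y+h,x:x+w].reshape(-1,3); pp=p[y:y+h,x:x+w].reshape(-1,3).astype(int)
    for a,b in((.05,.06),(.07,.085),(.085,.115)):
        m=(S[:,2]>a)&(S[:,2]<b);print(a,m.sum(),S[m].mean(0).round(4),S[m].min(0).round(3),S[m].max(0).round(3)) if m.any() else 0
E
```

```text
top [ 0.52261631 -0.00682111  0.91951515]
0.05 720 [0.5338 0.2149 0.055 ] [0.491 0.192 0.05 ] [0.571 0.255 0.06 ]
0.07 453 [0.5268 0.2313 0.0775] [0.486 0.211 0.07 ] [0.568 0.251 0.085]
0.085 37 [0.4927 0.237  0.1016] [0.488 0.234 0.085] [0.497 0.243 0.11 ]
scene [1.1267637  0.39879849 0.62188238]
0.05 674 [0.5408 0.2274 0.0539] [0.489 0.194 0.05 ] [0.573 0.258 0.06 ]
0.07 397 [0.5281 0.2348 0.0767] [0.487 0.219 0.071] [0.57  0.254 0.084]
0.085 61 [0.494  0.2416 0.0982] [0.487 0.236 0.085] [0.498 0.246 0.107]
```

```bash
ls pics
```

```text
scene0.npz
scene0.png
top0.npz
top0.png
z_scene.png
z_top.png
```

View pics/z_top.png

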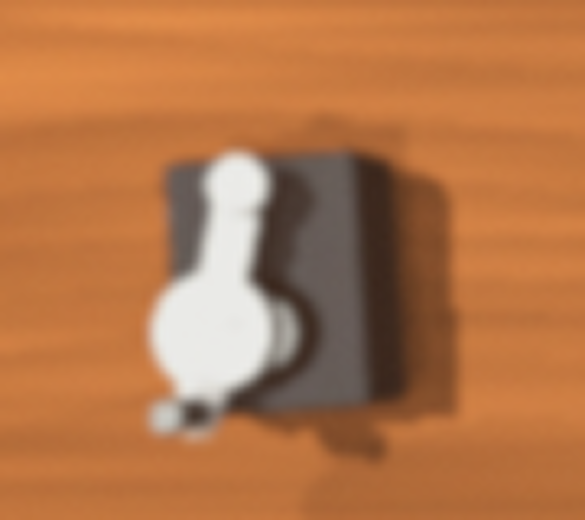

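View pics/z_scene.png

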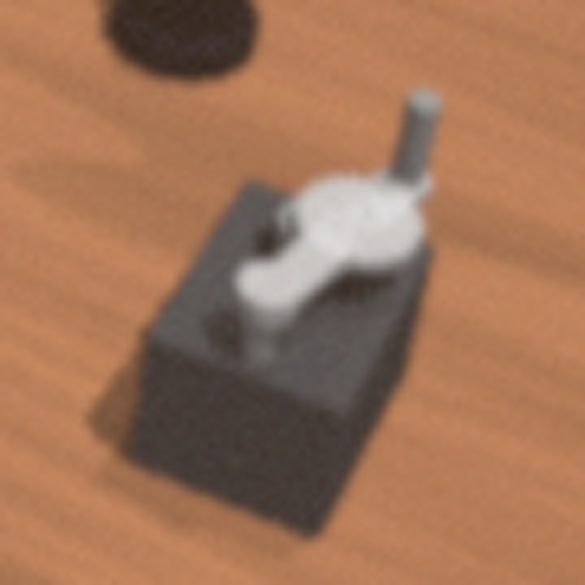

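```bash
python3 - <<'E'
from h import *
def fix(x,y,ox,oy):return ((x+.5)/6.5-.5+ox,(y+.5)/6.5-.5+oy)
A=[]
for n,o,pts in (("top",(160,170),{"hub":(237,183,.081),"disc":(211,335,.077),"pin":(166,417,.107),"c1":(168,163,.055),"c2":(353,152,.055),"c3":(370,403,.055)}),("scene",(380,205),{"pin":(424,100,.107),"disc":(362,221,.077),"hub":(272,285,.081),"c1":(347,410,.055),"c2":(150,332,.055),"c3":(250,182,.055)})):
    for k,(x,y,z) in pts.items():
        u=fix(x,y,*o);print(n,k,np.round(u,1),ray(n,*u,z).round(4))
    f=np.load(f"pics/{n}0.npz");W=cloud(n,f["d"]);x,y=o;S=W[y:y+85,x:x+90].reshape(-1,3)
    m=(S[:,2]>.0525)&(S[:,2]<.0575);r=cv2.minAreaRect((S[m][:,:2]*1000).astype(np.float32));print(n,"rect",r,cv2.boxPoints(r).round(1).tolist())
    m=(S[:,2]>.095)&(S[:,2]<.112);print("pin pts",m.sum(),np.median(S[m],0))
E
```

```text
top hub [196.  197.7] [0.5608 0.2261 0.081 ]
top disc [192.  221.1] [0.5151 0.2352 0.077 ]
top pin [185.1 233.7] [0.4917 0.2398 0.107 ]
top c1 [185.4 194.7] [0.5686 0.2548 0.055 ]
top c2 [213.9 193. ] [0.5711 0.1972 0.055 ]
top c3 [216.5 231.6] [0.493  0.1924 0.055 ]
top rect ((531.026123046875, 223.66903686523438), (79.85623931884766, 60.347476959228516), 3.3462882041931152) [[489.3999938964844, 251.5], [492.8999938964844, 191.1999969482422], [572.5999755859375, 195.89999389648438], [569.0999755859375, 256.1000061035156]]
pin pts 30 [0.49290524 0.23683413 0.1060409 ]
scene pin [444.8 220. ] [0.4912 0.2409 0.107 ]
scene disc [435.3 238.6] [0.5158 0.2373 0.077 ]
scene hub [421.4 248.4] [0.5592 0.2281 0.081 ]
scene c1 [433.  267.7] [0.5666 0.2575 0.055 ]
scene c2 [402.7 255.7] [0.5695 0.199  0.055 ]
scene c3 [418.  232.6] [0.4937 0.1958 0.055 ]
scene rect ((531.3217163085938, 225.91688537597656), (82.20219421386719, 59.56342697143555), 2.9712440967559814) [[488.70001220703125, 253.5], [491.79998779296875, 194.0], [573.9000244140625, 198.3000030517578], [570.7999877929688, 257.79998779296875]]
pin pts 38 [0.49445372 0.2415213  0.10415383]
```

```bash
cat >> h.py <<'E'
def units(*targets):
    o=env.get_obs();R=np.array(o["tcp_rot"]);p=np.array(o["eef_pos"])
    print("t",round(float(o["clock"]),2),"tcp",p.round(4),"F",np.round(o["force"],2),"grip",round(float(o["grip_width"]),2),"\nR",R.round(3).tolist())
    for T in targets: print(T,"->",(R.T@(np.array(T)-p)/.6).round(4).tolist())
E
python3 - <<'E'
from h import *
units((.52,-.35,.22),(.47,.18,.2),(.55,.0,.22))
f=np.load("pics/top0.npz");W=cloud("top",f["d"])
for n,(x,y) in dict(drill=(255,287),mid=(307,277),h2=(371,287),collet=(261,204),low=(312,200),nut=(371,214),h3=(336,104),jaw=(257,110),round=(437,203)).items():
    S=W[y-16:y+16,x-16:x+16].reshape(-1,3);m=S[:,2]>.012;print(n,S[m].mean(0).round(3),S[m].max(0).round(3))
E
```

```text
t 0.1 tcp [ 0.1961 -0.6192  0.2303] F [ 0.06 -0.48 -0.21] grip 1.0 
R [[-0.001, 0.302, -0.953], [0.002, -0.953, -0.302], [-1.0, -0.002, 0.0]]
(0.52, -0.35, 0.22) -> [0.0176, -0.2646, -0.6501]
(0.47, 0.18, 0.2) -> [0.0525, -1.1317, -0.8375]
(0.55, 0.0, 0.22) -> [0.0186, -0.8055, -0.874]
drill [0.382 0.116 0.06 ] [0.523 0.145 0.92 ]
mid [0.396 0.013 0.026] [0.523 0.037 0.92 ]
h2 [ 0.38  -0.116  0.056] [ 0.523 -0.007  0.92 ]
collet [0.549 0.103 0.048] [0.566 0.122 0.92 ]
low [ 0.553 -0.001  0.067] [0.582 0.027 0.92 ]
nut [ 0.524 -0.124  0.034] [ 0.544 -0.007  0.92 ]
h3 [ 0.75  -0.054  0.052] [ 0.776 -0.007  0.92 ]
jaw [0.745 0.112 0.035] [0.773 0.147 0.92 ]
round [ 0.545 -0.249  0.067] [ 0.577 -0.007  0.92 ]
```

```bash
python3 -m pendant '[[-1,0.018,-0.265,-0.65,0],[-1,0.018,-0.265,-0.65,0],[-1,0.018,-0.265,-0.65,0],[-1,0.018,-0.265,-0.65,0],[-1,0.018,-0.265,-0.65,0],[-1,0.018,-0.265,-0.65,0],[-1,0.018,-0.265,-0.65,0],[-1,0.018,-0.265,-0.65,0],[-1,0.018,-0.265,-0.65,0],[-1,0.018,-0.265,-0.65,0],[-1,0.018,-0.806,-0.874,0],[-1,0.018,-0.806,-0.874,0],[-1,0.018,-0.806,-0.874,0],[-1,0.018,-0.806,-0.874,0],[-1,0.018,-0.806,-0.874,0],[-1,0.018,-0.806,-0.874,0],[-1,0.018,-0.806,-0.874,0],[-1,0.018,-0.806,-0.874,0],[-1,0.018,-0.806,-0.874,0],[-1,0.018,-0.806,-0.874,0]]'; python3 - <<'E'
from h import *
units((.472,.217,.2),(.472,.217,.16))
E
```

```text
clock: 1.77
eef_pos: [0.5498, 0.0076, 0.2206]
tcp_rot: [[0.0, 0.312, -0.95], [0.003, -0.95, -0.312], [-1.0, -0.003, -0.001]]
force: [-1.0, 0.5, -0.7]
grip_width: 0.001
t 1.77 tcp [0.5498 0.0076 0.2206] F [-1.01  0.47 -0.65] grip 0.0 
R [[0.0, 0.312, -0.95], [0.003, -0.95, -0.312], [-1.0, -0.003, -0.001]]
(0.472, 0.217, 0.2) -> [0.0354, -0.3719, 0.0144]
(0.472, 0.217, 0.16) -> [0.102, -0.3717, 0.0144]
```

```bash
python3 -m pendant '[[-1,0.035,-0.37,0.016,-0.265],[-1,0.035,-0.37,0.016,-0.265],[-1,0.035,-0.37,0.016,-0.265],[-1,0.035,-0.37,0.016,-0.265],[-1,0.035,-0.37,0.016,-0.265],[-1,0.035,-0.37,0.016,-0.265],[-1,0.035,-0.37,0.016,-0.265],[-1,0.035,-0.37,0.016,-0.265],[-1,0.1,-0.37,0.016,-0.265],[-1,0.1,-0.37,0.016,-0.265],[-1,0.1,-0.37,0.016,-0.265],[-1,0.1,-0.37,0.016,-0.265]]'; python3 - <<'E'
from h import *
for n in("scene","top"):
    p,d=env.capture(n); cv2.imwrite(f"pics/{n}1.png",p[:,:,::-1])
units((.4722,.217,.089))
o=env.get_obs();print(o["q"])
E
```

```text
clock: 2.77
eef_pos: [0.4749, 0.2071, 0.1612]
tcp_rot: [[0.0, 0.757, -0.653], [-0.0, -0.653, -0.757], [-1.0, 0.0, 0.0]]
force: [1.6, -0.4, 0.9]
grip_width: -0.002
t 2.87 tcp [0.4752 0.2081 0.162 ] F [-0.34 -0.68  0.02] grip 0.0 
R [[0.002, 0.758, -0.652], [0.0, -0.652, -0.758], [-1.0, 0.001, -0.002]]
(0.4722, 0.217, 0.089) -> [0.1216, -0.0136, -0.0078]
[ 13.58962176   8.3231802  -43.03963389 105.6722045    6.14440576
  68.21954945 -72.12957447]
```

View pics/scene1.png

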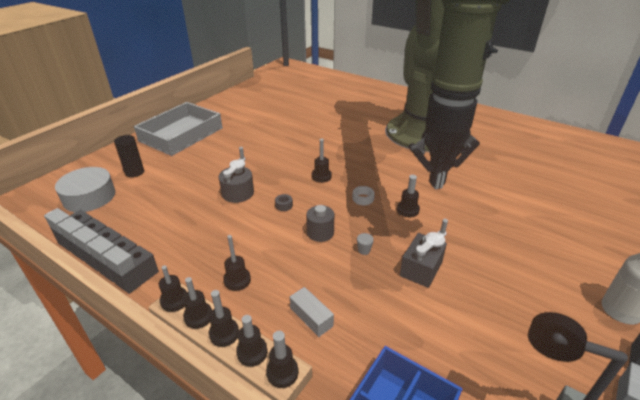

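View pics/top1.png

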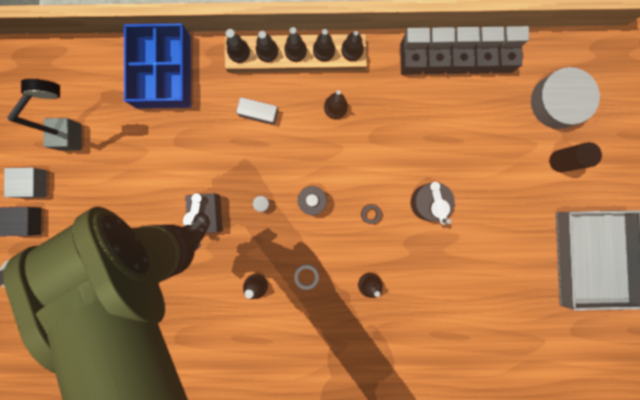

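The view is clear: the gripper is above and behind the pin, the fingers are shut, and nothing is near them. Next I'll descend.

```bash
python3 -m pendant '[[-1,0.03,-0.013,-0.008,0],[-1,0.06,-0.013,-0.008,0],[-1,0.09,-0.013,-0.008,0],[-1,0.12,-0.013,-0.008,0],[-1,0.12,-0.013,-0.008,0],[-1,0.12,-0.013,-0.008,0]]'; python3 - <<'E'
from h import *
print(env.get_obs()["q"])
n=np.array([np.cos(np.radians(49.5)),np.sin(np.radians(49.5))])
pv=np.array([.5602,.2270]);T=[]
for th in range(169,100,-6):
    q=pv+.070*np.array([np.cos(np.radians(th)),np.sin(np.radians(th))])-.016*n;T.append((round(q[0],4),round(q[1],4),.089))
units(*T)
E
```

```text
clock: 3.37
eef_pos: [0.4714, 0.217, 0.089]
tcp_rot: [[-0.0, 0.759, -0.651], [-0.0, -0.651, -0.759], [-1.0, -0.0, 0.0]]
force: [1.1, 0.3, 0.3]
grip_width: 0.006
[ 11.02715376  13.65112218 -42.64694712 109.89999612  10.5864882
  60.41083297 -76.71613613]
t 3.37 tcp [0.4714 0.217  0.089 ] F [1.06 0.34 0.31] grip 0.01 
R [[-0.0, 0.759, -0.651], [-0.0, -0.651, -0.759], [-1.0, -0.0, 0.0]]
(np.float64(0.4811), np.float64(0.2282), 0.089) -> [-0.0, 0.0002, -0.0247]
(np.float64(0.4829), np.float64(0.2353), 0.089) -> [-0.0, -0.0052, -0.0356]
(np.float64(0.4854), np.float64(0.2422), 0.089) -> [-0.0, -0.0096, -0.047]
(np.float64(0.4886), np.float64(0.2488), 0.089) -> [-0.0, -0.0127, -0.0589]
(np.float64(0.4925), np.float64(0.255), 0.089) -> [-0.0, -0.0145, -0.0709]
(np.float64(0.497), np.float64(0.2608), 0.089) -> [-0.0, -0.0151, -0.0832]
(np.float64(0.5021), np.float64(0.266), 0.089) -> [-0.0, -0.0143, -0.0953]
(np.float64(0.5077), np.float64(0.2707), 0.089) -> [-0.0, -0.0123, -0.1073]
(np.float64(0.5138), np.float64(0.2748), 0.089) -> [-0.0, -0.009, -0.1191]
(np.float64(0.5202), np.float64(0.2783), 0.089) -> [-0.0, -0.0047, -0.1305]
(np.float64(0.527), np.float64(0.281), 0.089) -> [-0.0, 0.0009, -0.1413]
(np.float64(0.5341), np.float64(0.283), 0.089) -> [-0.0, 0.0077, -0.1515]
```

```bash
python3 -m pendant '[[-1,0,0,-0.008,0],[-1,0,0,-0.016,0],[-1,0,0,-0.024,0],[-1,0,-0.003,-0.03,0],[-1,0,-0.005,-0.036,0],[-1,0,-0.007,-0.041,0],[-1,0,-0.01,-0.047,0],[-1,0,-0.011,-0.053,0],[-1,0,-0.013,-0.059,0],[-1,0,-0.013,-0.059,0]]'; python3 - <<'E'
from h import *
for n in("scene","top"):
    p,d=env.capture(n); x,y=(370,190) if n=="scene" else (150,160); cv2.imwrite(f"pics/{n}2.png",cv2.resize(p[y:y+100,x:x+120,::-1],None,fx=5,fy=5,interpolation=cv2.INTER_CUBIC))
units()
E
```

```text
clock: 4.2
eef_pos: [0.4885, 0.2501, 0.0885]
tcp_rot: [[0.0, 0.76, -0.65], [0.001, -0.65, -0.76], [-1.0, -0.0, -0.001]]
force: [-0.8, -0.6, 0.1]
grip_width: -0.001
t 4.3 tcp [0.4884 0.2495 0.0884] F [-0.66  0.68  0.05] grip 0.0 
R [[0.0, 0.759, -0.651], [0.001, -0.651, -0.759], [-1.0, -0.0, -0.001]]
```

View pics/scene2.png

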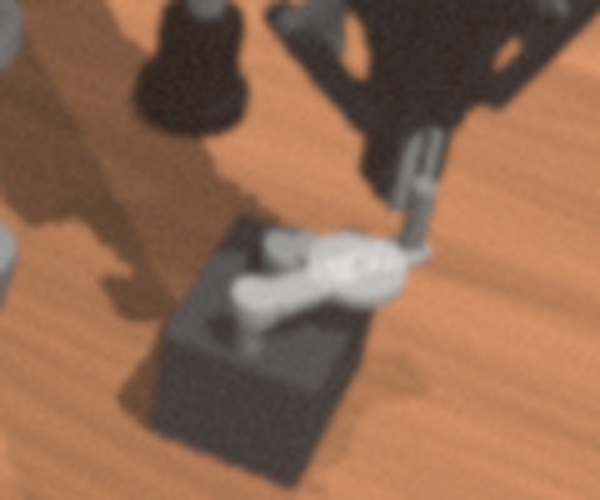

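View pics/top2.png

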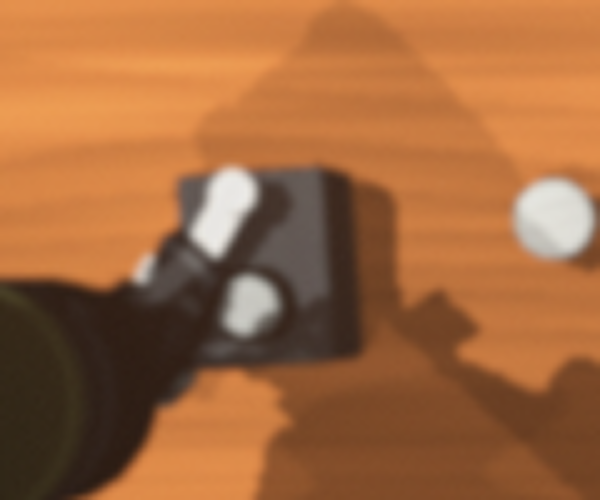

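The cover is swinging as planned. In the scene crop the pin (420,210) sits against the finger face, and the pad is showing at (250,305) in the top crop. I'll continue along the arc.

```bash
python3 -m pendant '[[-1,0,-0.001,-0.006,0],[-1,0,-0.002,-0.012,0],[-1,0,-0.002,-0.018,0],[-1,0,-0.002,-0.024,0],[-1,0,-0.002,-0.03,0],[-1,0,-0.001,-0.036,0],[-1,0,0,-0.042,0],[-1,0,0.001,-0.048,0],[-1,0,0.002,-0.054,0],[-1,0,0.004,-0.06,0],[-1,0,0.006,-0.066,0],[-1,0,0.008,-0.071,0],[-1,0,0.011,-0.077,0],[-1,0,0.014,-0.082,0],[-1,0,0.017,-0.087,0],[-1,0,0.021,-0.092,0],[-1,0,0.021,-0.092,0],[-1,0,0.021,-0.092,0]]'; python3 - <<'E'
from h import *
for n in("scene","top"):
    p,d=env.capture(n); x,y=(370,190) if n=="scene" else (150,160); cv2.imwrite(f"pics/{n}3.png",cv2.resize(p[y:y+100,x:x+120,::-1],None,fx=5,fy=5,interpolation=cv2.INTER_CUBIC))
units()
E
```

```text
clock: 5.8
eef_pos: [0.5344, 0.2828, 0.0886]
tcp_rot: [[0.001, 0.759, -0.651], [0.0, -0.651, -0.759], [-1.0, 0.0, -0.001]]
force: [-0.8, -0.5, 0.4]
grip_width: 0.006
t 5.9 tcp [0.534  0.2828 0.0886] F [-0.24 -0.25  0.58] grip 0.0 
R [[0.001, 0.759, -0.651], [0.0, -0.651, -0.759], [-1.0, 0.0, -0.0]]
```

View pics/scene3.png

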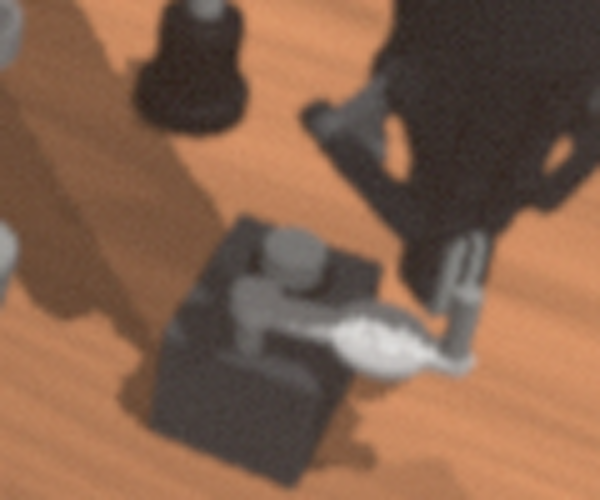

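View pics/top3.png

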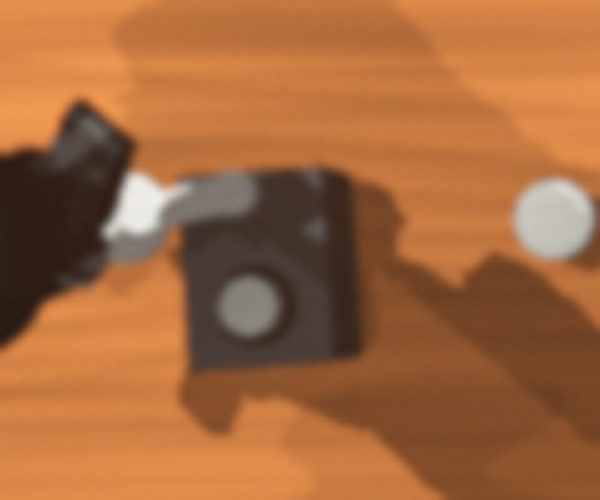

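```bash
python3 - <<'E'
from h import *
a=ray("top",249.5/5-.5+150,305.5/5-.5+160,.069);b=ray("scene",295.5/5-.5+370,249/5-.5+190,.069);print(a,b)
units((.516,.2245,.13),(.516,.2245,.082))
E
```

```text
[0.51576277 0.22294928 0.069     ] [0.51587328 0.22531174 0.069     ]
t 5.9 tcp [0.534  0.2828 0.0886] F [-0.24 -0.25  0.58] grip 0.0 
R [[0.001, 0.759, -0.651], [0.0, -0.651, -0.759], [-1.0, 0.0, -0.0]]
(0.516, 0.2245, 0.13) -> [-0.0691, 0.0405, 0.0933]
(0.516, 0.2245, 0.082) -> [0.0109, 0.0405, 0.0933]
```

```bash
python3 -m pendant '[[-1,0,0.021,0.01,0],[-1,0,0.021,0.03,0],[-1,-0.035,0.021,0.03,0],[-1,-0.069,0.021,0.03,0],[-1,-0.069,0.03,0.06,0],[-1,-0.069,0.04,0.093,0],[-1,-0.069,0.04,0.093,0],[-1,-0.035,0.04,0.093,0],[-1,0,0.04,0.093,0],[-1,0.01,0.04,0.093,0],[-1,0.017,0.04,0.093,0],[-1,0.017,0.04,0.093,0],[-1,0.017,0.04,0.093,0]]'; python3 - <<'E'
from h import *
for n in("scene","top"):
    p,d=env.capture(n); x,y=(370,190) if n=="scene" else (150,160); cv2.imwrite(f"pics/{n}4.png",cv2.resize(p[y:y+100,x:x+120,::-1],None,fx=5,fy=5,interpolation=cv2.INTER_CUBIC))
units((.516,.2242,.069))
E
```

```text
clock: 6.98
eef_pos: [0.5161, 0.2254, 0.079]
tcp_rot: [[0.001, 0.759, -0.651], [0.001, -0.651, -0.759], [-1.0, 0.0, -0.001]]
force: [-0.5, 0.6, 0.4]
grip_width: -0.004
t 7.08 tcp [0.5164 0.2254 0.0793] F [ 0.25 -0.01  1.01] grip -0.0 
R [[0.002, 0.759, -0.651], [0.001, -0.651, -0.759], [-1.0, 0.001, -0.002]]
(0.516, 0.2242, 0.069) -> [0.0172, 0.0008, 0.002]
```

View pics/scene4.png

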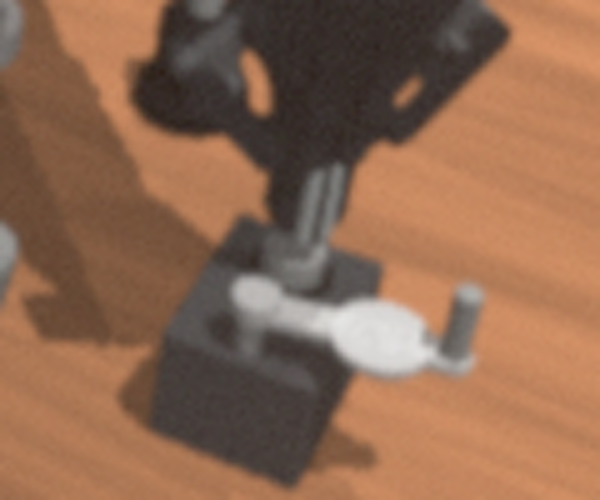

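View pics/top4.png

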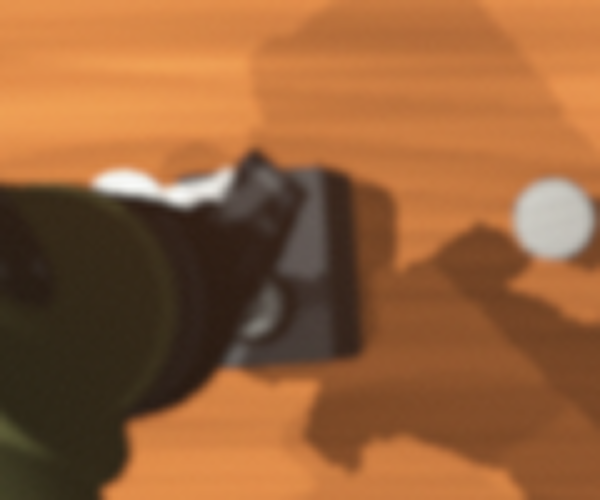

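The fingertips are over the pad, about 10 mm above it, and the cover is well aside. I'll press lightly first and check the force.

```bash
python3 -m pendant '[[-1,0.005,0.001,0.002,0],[-1,0.009,0.001,0.002,0],[-1,0.012,0.001,0.002,0],[-1,0.015,0.001,0.002,0],[-1,0.018,0.001,0.002,0],[-1,0.02,0.001,0.002,0],[-1,0.02,0.001,0.002,0],[-1,0.02,0.001,0.002,0]]'; python3 -c "
from h import *
units((.516,.2242,.0635))"
```

```text
clock: 7.75
eef_pos: [0.5153, 0.2234, 0.0665]
tcp_rot: [[-0.0, 0.759, -0.651], [-0.0, -0.651, -0.759], [-1.0, 0.0, 0.0]]
force: [-1.0, -0.2, 3.9]
grip_width: -0.002
t 7.75 tcp [0.5153 0.2234 0.0665] F [-0.95 -0.23  3.86] grip -0.0 
R [[-0.0, 0.759, -0.651], [-0.0, -0.651, -0.759], [-1.0, 0.0, 0.0]]
(0.516, 0.2242, 0.0635) -> [0.005, -0.0, -0.0017]
```

The 3.9 N reading at z = 0.0665 fits a 2.5 mm press. I'll go another 3 mm and hold.

```bash
python3 -m pendant '[[-1,0.002,0,0,0],[-1,0.004,0,0,0],[-1,0.005,0,0,0],[-1,0.005,0,0,0],[-1,0.005,0,0,0],[-1,0.005,0,0,0],[-1,0.005,0,0,0],[-1,0.005,0,0,0]]'; python3 -c "
from h import *
units((.516,.2242,.0635))"
```

```text
clock: 8.42
eef_pos: [0.5154, 0.2234, 0.0636]
tcp_rot: [[0.0, 0.759, -0.651], [-0.0, -0.651, -0.759], [-1.0, 0.0, 0.0]]
force: [-2.0, -1.7, 6.5]
grip_width: -0.002
t 8.42 tcp [0.5154 0.2234 0.0636] F [-2.02 -1.75  6.49] grip -0.0 
R [[0.0, 0.759, -0.651], [-0.0, -0.651, -0.759], [-1.0, 0.0, 0.0]]
(0.516, 0.2242, 0.0635) -> [0.0002, -0.0, -0.0017]
```

Pressed 5.4 mm with 6.5 N, which matches the spring. I'll hold a little longer, then lift.

```bash
python3 -m pendant '[[-1,0,0,0,0],[-1,0,0,0,0],[-1,-0.005,0,0,0],[-1,-0.01,0,0,0],[-1,-0.016,0,0,0],[-1,-0.025,0,0,0],[-1,-0.025,0,0,0],[-1,-0.07,0,0,0],[-1,-0.12,0,0,0],[-1,-0.12,0,0,0],[-1,-0.12,0,0,0]]'; python3 - <<'E'
from h import *
for n in("scene","top"):
    p,d=env.capture(n); x,y=(370,190) if n=="scene" else (150,160); cv2.imwrite(f"pics/{n}5.png",cv2.resize(p[y:y+100,x:x+120,::-1],None,fx=5,fy=5,interpolation=cv2.INTER_CUBIC))
    if n=="scene":
        W=cloud(n,d)[190:290,370:490].reshape(-1,3)
        for a,b,xy in((.062,.0715,(.516,.2242)),):
            m=(np.hypot(W[:,0]-xy[0],W[:,1]-xy[1])<.009)&(W[:,2]<.08);print("pad z",m.sum(),np.median(W[m],0))
        m=(W[:,2]>.09)&(W[:,2]<.11)&(abs(W[:,0]-.54)<.015)&(abs(W[:,1]-.295)<.015);print("pin",m.sum(),np.median(W[m],0))
units()
E
```

```text
clock: 9.33
eef_pos: [0.5166, 0.2243, 0.1371]
tcp_rot: [[0.004, 0.759, -0.651], [0.001, -0.651, -0.759], [-1.0, 0.002, -0.003]]
force: [0.6, 0.4, -0.1]
grip_width: -0.004
pad z 44 [0.51653117 0.22380471 0.06764411]
pin 58 [0.54814334 0.29638563 0.10138566]
t 9.43 tcp [0.515  0.2232 0.1347] F [ 0.3   0.01 -0.08] grip -0.0 
R [[-0.001, 0.759, -0.651], [-0.001, -0.651, -0.759], [-1.0, -0.0, 0.001]]
```

View pics/scene5.png

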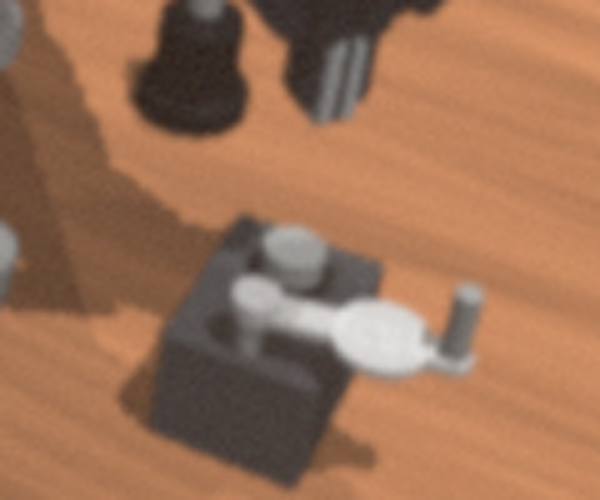

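```bash
python3 - <<'E'
from h import *
pin=ray("scene",468/5-.5+370,293.5/5-.5+190,.107);print(pin)
pv=np.array([.5602,.2270]);d=pin[:2]-pv;print(np.hypot(*d),np.degrees(np.arctan2(d[1],d[0])))
n=np.array([np.cos(np.radians(49.5)),np.sin(np.radians(49.5))])
def P(th,off,z):
    q=pv+.070*np.array([np.cos(np.radians(th)),np.sin(np.radians(th))])+off*n;return (*[float(round(v,4)) for v in q],z)
units(P(103,.032,.135),P(103,.032,.089),*[P(t,.016,.089) for t in list(range(103,180,8))+[179,183]])
E
```

```text
[0.54571872 0.29522404 0.107     ]
0.06974401137330469 101.98377559611276
t 9.43 tcp [0.515  0.2232 0.1347] F [ 0.3   0.01 -0.08] grip -0.0 
R [[-0.001, 0.759, -0.651], [-0.001, -0.651, -0.759], [-1.0, -0.0, 0.001]]
(0.5652, 0.3195, 0.135) -> [-0.0006, -0.041, -0.1763]
(0.5652, 0.3195, 0.089) -> [0.076, -0.041, -0.1763]
(0.5548, 0.3074, 0.089) -> [0.0761, -0.041, -0.1497]
(0.5455, 0.3045, 0.089) -> [0.0761, -0.0496, -0.136]
(0.5367, 0.3004, 0.089) -> [0.0761, -0.0563, -0.1212]
(0.5285, 0.2951, 0.089) -> [0.0761, -0.0609, -0.1056]
(0.5211, 0.2887, 0.089) -> [0.0761, -0.0633, -0.0895]
(0.5147, 0.2813, 0.089) -> [0.0761, -0.0634, -0.0732]
(0.5094, 0.2731, 0.089) -> [0.0761, -0.0612, -0.0571]
(0.5052, 0.2643, 0.089) -> [0.0761, -0.057, -0.0414]
(0.5024, 0.2549, 0.089) -> [0.0762, -0.0503, -0.0264]
(0.5009, 0.2453, 0.089) -> [0.0762, -0.0418, -0.0127]
(0.5006, 0.2404, 0.089) -> [0.0762, -0.0368, -0.0062]
(0.5007, 0.2355, 0.089) -> [0.0762, -0.0314, -0.0001]
```

```bash
python3 -m pendant '[[-1,0,-0.02,-0.06,0],[-1,0,-0.03,-0.12,0],[-1,0,-0.041,-0.18,0],[-1,0,-0.041,-0.18,0],[-1,0,-0.041,-0.18,0],[-1,0.04,-0.041,-0.18,0],[-1,0.076,-0.041,-0.18,0],[-1,0.076,-0.041,-0.18,0],[-1,0.076,-0.041,-0.18,0]]'; python3 - <<'E'
from h import *
for n in("scene",):
    p,d=env.capture(n); x,y=(370,190) if n=="scene" else (150,160); cv2.imwrite(f"pics/{n}6.png",cv2.resize(p[y:y+100,x:x+120,::-1],None,fx=5,fy=5,interpolation=cv2.INTER_CUBIC))
pv=np.array([.5602,.2270])
n=np.array([np.cos(np.radians(49.5)),np.sin(np.radians(49.5))])
def P(th,off,z):
    q=pv+.070*np.array([np.cos(np.radians(th)),np.sin(np.radians(th))])+off*n;return (*[float(round(v,4)) for v in q],z)
units(*[P(t,.016,.089) for t in list(range(103,180,8))+[179,183]])
E
```

```text
clock: 10.18
eef_pos: [0.5658, 0.3194, 0.088]
tcp_rot: [[-0.003, 0.758, -0.652], [-0.003, -0.652, -0.758], [-1.0, -0.001, 0.004]]
force: [-0.9, 0.1, 0.1]
grip_width: 0.002
t 10.23 tcp [0.5668 0.3204 0.0897] F [0.44 0.98 0.63] grip -0.0 
R [[-0.001, 0.758, -0.652], [-0.001, -0.652, -0.758], [-1.0, 0.0, 0.001]]
(0.5548, 0.3074, 0.089) -> [0.0012, -0.001, 0.0294]
(0.5455, 0.3045, 0.089) -> [0.0012, -0.0096, 0.0432]
(0.5367, 0.3004, 0.089) -> [0.0013, -0.0163, 0.058]
(0.5285, 0.2951, 0.089) -> [0.0013, -0.0209, 0.0736]
(0.5211, 0.2887, 0.089) -> [0.0013, -0.0233, 0.0897]
(0.5147, 0.2813, 0.089) -> [0.0013, -0.0234, 0.106]
(0.5094, 0.2731, 0.089) -> [0.0013, -0.0212, 0.1221]
(0.5052, 0.2643, 0.089) -> [0.0014, -0.0169, 0.1378]
(0.5024, 0.2549, 0.089) -> [0.0014, -0.0102, 0.1527]
(0.5009, 0.2453, 0.089) -> [0.0014, -0.0017, 0.1665]
(0.5006, 0.2404, 0.089) -> [0.0014, 0.0032, 0.173]
(0.5007, 0.2355, 0.089) -> [0.0014, 0.0087, 0.1791]
```

View pics/scene6.png

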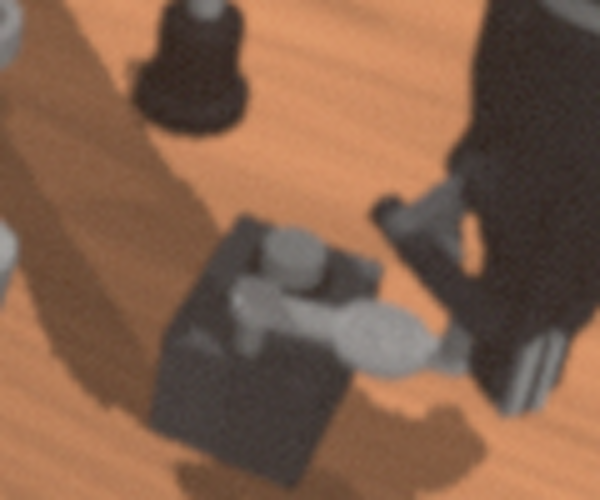

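The fingertips are beyond the pin on its far side, clear of the cover. I'll push back along the arc.

```bash
python3 -m pendant '[[-1,0.001,-0.001,0.015,0],[-1,0.001,-0.001,0.029,0],[-1,0.001,-0.006,0.036,0],[-1,0.001,-0.01,0.043,0],[-1,0.001,-0.013,0.051,0],[-1,0.001,-0.016,0.058,0],[-1,0.001,-0.019,0.066,0],[-1,0.001,-0.021,0.074,0],[-1,0.001,-0.022,0.082,0],[-1,0.001,-0.023,0.09,0],[-1,0.001,-0.024,0.098,0],[-1,0.001,-0.023,0.106,0],[-1,0.001,-0.022,0.114,0],[-1,0.001,-0.021,0.122,0],[-1,0.001,-0.019,0.13,0],[-1,0.001,-0.017,0.138,0],[-1,0.001,-0.017,0.138,0],[-1,0.001,-0.017,0.138,0]]'; python3 - <<'E'
from h import *
for n in("scene",):
    p,d=env.capture(n); x,y=(370,190) if n=="scene" else (150,160); cv2.imwrite(f"pics/{n}7.png",cv2.resize(p[y:y+100,x:x+120,::-1],None,fx=5,fy=5,interpolation=cv2.INTER_CUBIC))
pv=np.array([.5602,.2270])
n=np.array([np.cos(np.radians(49.5)),np.sin(np.radians(49.5))])
def P(th,off,z):
    q=pv+.070*np.array([np.cos(np.radians(th)),np.sin(np.radians(th))])+off*n;return (*[float(round(v,4)) for v in q],z)
units(*[P(t,.016,.089) for t in [159,163,167,171,175,179,183,185]])
E
```

```text
clock: 11.73
eef_pos: [0.5054, 0.2642, 0.089]
tcp_rot: [[-0.0, 0.758, -0.652], [-0.001, -0.652, -0.758], [-1.0, 0.001, 0.001]]
force: [0.1, 0.6, -0.3]
grip_width: 0.003
t 11.78 tcp [0.5055 0.2646 0.089 ] F [-0.31 -0.44  0.47] grip -0.0 
R [[-0.0, 0.759, -0.652], [-0.001, -0.652, -0.759], [-1.0, 0.001, 0.001]]
(0.5052, 0.2643, 0.089) -> [-0.0, -0.0, 0.0006]
(0.5036, 0.2596, 0.089) -> [-0.0, 0.003, 0.0083]
(0.5024, 0.2549, 0.089) -> [-0.0, 0.0066, 0.0155]
(0.5015, 0.2501, 0.089) -> [0.0, 0.0107, 0.0226]
(0.5009, 0.2453, 0.089) -> [0.0, 0.0152, 0.0293]
(0.5006, 0.2404, 0.089) -> [0.0, 0.0201, 0.0358]
(0.5007, 0.2355, 0.089) -> [0.0, 0.0255, 0.0419]
(0.5009, 0.2331, 0.089) -> [0.0, 0.0284, 0.0447]
```

View pics/scene7.png

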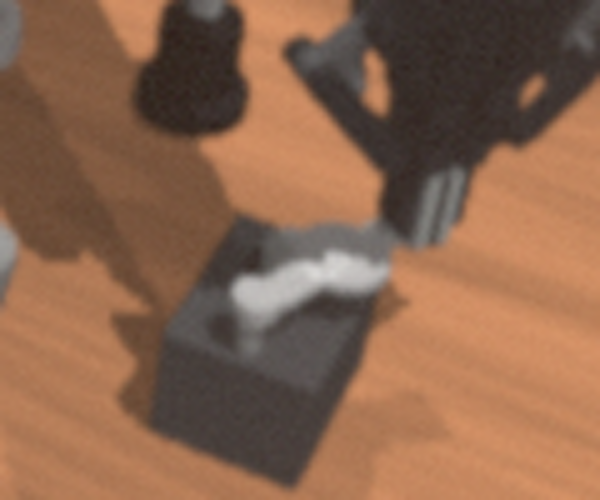

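Going well. I'll push to about 179° first, then close slowly while watching the force.

```bash
python3 -m pendant '[[-1,0,0.003,0.008,0],[-1,0,0.007,0.016,0],[-1,0,0.011,0.023,0],[-1,0,0.013,0.026,0],[-1,0,0.015,0.029,0],[-1,0,0.018,0.033,0],[-1,0,0.02,0.036,0],[-1,0,0.02,0.036,0],[-1,0,0.02,0.036,0]]'; python3 -c "
from h import *
units()"; python3 -m pendant '[[-1,0,0.002,0.002,0],[-1,0,0.004,0.004,0],[-1,0,0.004,0.004,0],[-1,0,0.004,0.004,0]]'
```

```text
clock: 12.53
eef_pos: [0.5004, 0.2405, 0.089]
tcp_rot: [[-0.0, 0.759, -0.651], [-0.001, -0.651, -0.759], [-1.0, 0.0, 0.001]]
force: [0.3, 0.5, -0.6]
grip_width: -0.005
t 12.53 tcp [0.5004 0.2405 0.089 ] F [ 0.27  0.45 -0.65] grip -0.01 
R [[-0.0, 0.759, -0.651], [-0.001, -0.651, -0.759], [-1.0, 0.0, 0.001]]
clock: 12.87
eef_pos: [0.5007, 0.2376, 0.0891]
tcp_rot: [[0.0, 0.759, -0.651], [-0.0, -0.651, -0.759], [-1.0, 0.0, 0.0]]
force: [-0.2, 1.0, -0.3]
grip_width: 0.001
```

```bash
python3 -m pendant '[[-1,0,0.002,0.0015,0],[-1,0,0.0035,0.003,0],[-1,0,0.0035,0.003,0],[-1,0,0.0035,0.003,0]]'; python3 -m pendant '[[-1,0,0.001,0.001,0],[-1,0,0.001,0.001,0],[-1,0,0.001,0.001,0]]'; python3 -m pendant '[[-1,0,0,0,0]]' 
```

```text
clock: 13.2
eef_pos: [0.5011, 0.2347, 0.0891]
tcp_rot: [[0.0, 0.759, -0.651], [-0.0, -0.651, -0.759], [-1.0, 0.0, 0.0]]
force: [0.4, 0.3, 0.2]
grip_width: 0.003
clock: 13.45
eef_pos: [0.5011, 0.2341, 0.0891]
tcp_rot: [[0.0, 0.759, -0.651], [-0.0, -0.651, -0.759], [-1.0, 0.0, 0.0]]
force: [1.0, 1.3, -0.1]
grip_width: 0.003
clock: 13.53
eef_pos: [0.5011, 0.2341, 0.0891]
tcp_rot: [[-0.0, 0.759, -0.651], [-0.0, -0.651, -0.759], [-1.0, 0.0, 0.0]]
force: [-0.4, -0.0, 0.1]
grip_width: 0.001
```

```bash
for i in 1 2; do python3 -m pendant '[[-1,0,0.001,0.0008,0],[-1,0,0.0018,0.0015,0],[-1,0,0.0018,0.0015,0],[-1,0,0.0018,0.0015,0]]' | grep -E "pos|force"; done;  python3 - <<'E'
from h import *
for n in("scene","top"):
    p,d=env.capture(n); x,y=(370,190) if n=="scene" else (150,160); cv2.imwrite(f"pics/{n}8.png",cv2.resize(p[y:y+100,x:x+120,::-1],None,fx=5,fy=5,interpolation=cv2.INTER_CUBIC))
units()
E
```

```text
eef_pos: [0.5013, 0.2335, 0.0892]
force: [0.3, 4.1, -0.8]
eef_pos: [0.5015, 0.2332, 0.0893]
force: [0.7, 6.8, -1.5]
t 14.3 tcp [0.5015 0.2332 0.0893] F [ 0.89  5.55 -1.08] grip 0.0 
R [[0.001, 0.76, -0.65], [0.003, -0.65, -0.76], [-1.0, -0.001, -0.002]]
```

View pics/scene8.png

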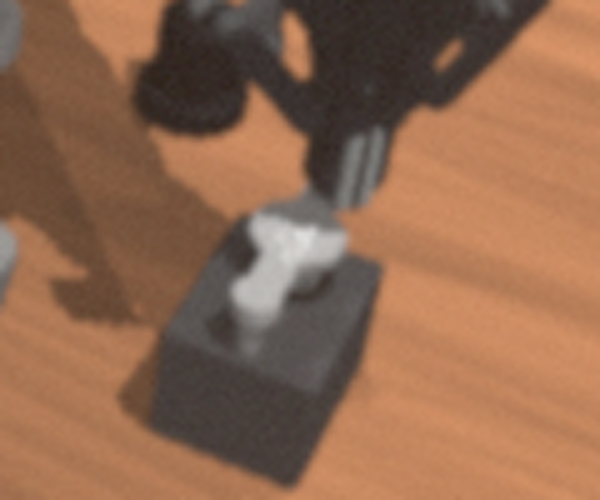

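The force has risen to about 6 N, so the cover is on its stop. I'll back off squarely, then go up and away.

```bash
python3 -m pendant '[[-1,0,0,-0.01,0],[-1,0,0,-0.025,0],[-1,0,0,-0.045,0],[-1,0,0,-0.045,0],[-1,-0.05,0,-0.045,0],[-1,-0.11,0,-0.045,0],[-1,-0.17,0,-0.045,0],[-1,-0.22,0,-0.045,0],[-1,-0.22,0,-0.1,0],[-1,-0.22,0,-0.16,0],[-1,-0.22,0,-0.22,0],[-1,-0.22,0,-0.22,0],[-1,-0.22,0,-0.22,0],[-1,-0.22,0,-0.22,0]]'; python3 - <<'E'
from h import *
for n in("scene","top"):
    p,d=env.capture(n); x,y=(370,190) if n=="scene" else (150,160); cv2.imwrite(f"pics/{n}9f.png",p[:,:,::-1]); cv2.imwrite(f"pics/{n}9.png",cv2.resize(p[y:y+100,x:x+120,::-1],None,fx=5,fy=5,interpolation=cv2.INTER_CUBIC))
    W=cloud(n,d);m=(W[...,2]>.09)&(W[...,2]<.112)&(abs(W[...,0]-.49)<.02)&(abs(W[...,1]-.225)<.03);print(n,m.sum(),np.median(W[m],0) if m.any() else 0)
units()
E
```

```text
clock: 15.47
eef_pos: [0.5871, 0.3309, 0.2202]
tcp_rot: [[-0.002, 0.759, -0.651], [-0.002, -0.651, -0.759], [-1.0, -0.0, 0.002]]
force: [-0.0, -0.1, 0.9]
grip_width: 0.002
scene 46 [0.49358172 0.22402559 0.10147975]
top 31 [0.49085342 0.21957057 0.10608349]
t 15.57 tcp [0.5873 0.3303 0.2214] F [-0.76 -0.74  0.78] grip 0.0 
R [[0.0, 0.758, -0.652], [-0.002, -0.652, -0.758], [-1.0, 0.001, 0.001]]
```

View pics/scene9.png

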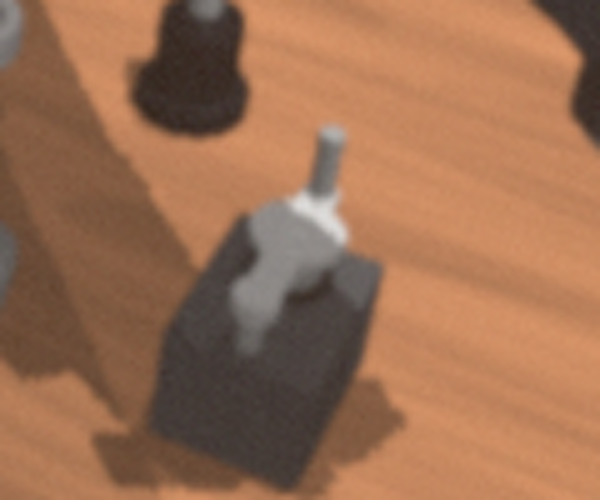

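View pics/top9f.png

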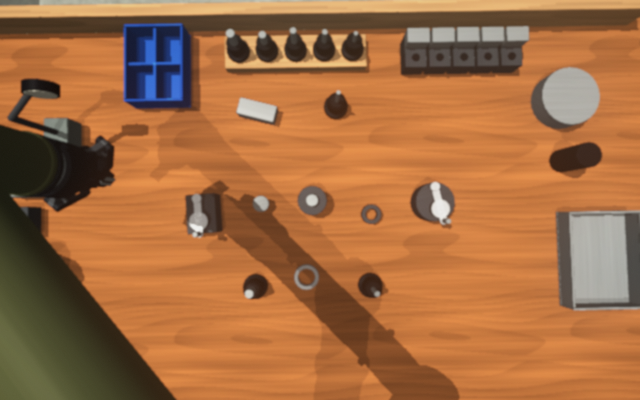

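View pics/scene9f.png

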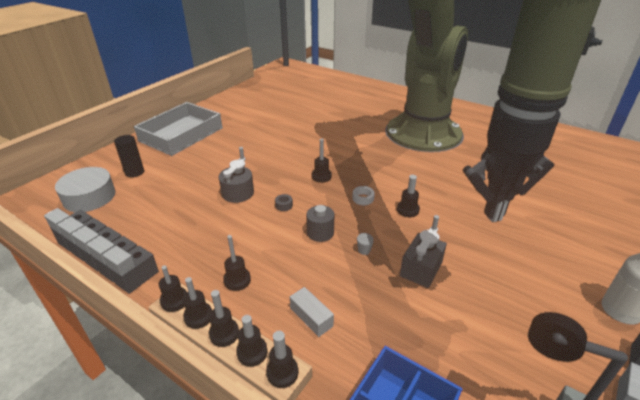

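The pin is at about (0.492, 0.222) against an expected home position of (0.490, 0.223). Everything else stands where it was and the arm is clear.

```bash
python3 -m pendant '[[-1,0,0,0,0],[-1,0,0,0,0]]' && python3 -c "
from station import env
env.close_job()"
```

```text
clock: 15.73
eef_pos: [0.5875, 0.3305, 0.2219]
tcp_rot: [[0.001, 0.758, -0.652], [-0.001, -0.652, -0.758], [-1.0, 0.002, -0.0]]
force: [0.8, -0.0, -0.4]
grip_width: -0.002
the job is handed in; nothing more can be done
```

The square setter's pad springs freely. The job was handed in at about 15.7 s, and no verdict is reported.

- **Opening:** the cover stood about 0.26 rad open at the start. I pushed its pin with the shut fingertips to about 1.4 rad, clear of the pad.
- **Press:** I pressed the pad about 5.4 mm down, at 6.5 N, for a little over half a second. After the release, the picture showed it up again. Depth read 67.6 mm there against the nominal 69 mm. I put that down to depth error, so the picture does not prove the last millimetre; the fingers had lifted well clear by then.
- **Closing:** I pushed the pin back until the cover met its stop, where the contact force rose to about 6–7 N. Then I backed off and lifted away.
- **Last checks:** the pin measured at about (0.492, 0.222) m against an expected home of (0.490, 0.223) m. The two cameras differed by about 4 mm in y there. By eye in both views, the other setters and the loose tooling look unmoved. The arm was clear, with wrist force readings at noise level.

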